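Push the sprung strongbox lid over its stay and put the memory stick away

TASK

The red memory stick has to go into the steel strongbox on the desk. Lift the box's lid by its front pull tab and push it up and back, gently and by feel, until its spring stay snaps over and the lid stands open by itself with your hand off it, without straining it against its stop. Then lay the memory stick flat in the empty compartment of its tray, let go of it and leave the lid standing open and everything else on the desk as it is.

Things in the scene. Friction and masses are not known exactly. Their poses are not given: they have to be found in the camera images.
- strongbox: Dark blue-grey steel strongbox bolted to the desk, 170 deep (x), 220 wide (y), rim 80 high, walls 4 (mm). Origin: centre of its underside; x from its front (lock, pull tab; faces the robot's left) to its hinged back, y to the box's left, z up. Inside, a grey tray, floor 52 above the desk; divider at y = 0, 3 thick, top 72 above the desk; right half: keys, left half: empty.
- lid_tab (a point): Middle of the front edge of the steel pull tab, on its underside; moves with the lid. Tab 80 mm wide (y), 5 thick, overhangs the box's front wall by 21; lid shut, its underside is 81 above the desk with free space below. It is 196 from the hinge axis. Lifting the shut lid here takes 1 to 3 N. Pull tab and lid share one flat underside that a fingertip can push and slide on.
- lid_hinge (a point): Middle of the lid's hinge axis, 90 mm behind the box's centre and 82 mm above the desk; axes as the strongbox: the hinge turns about its y. It does not move with the lid.
- lid (a joint): Lid angle in rad: 0 shut (level), 1.57 upright, growing as it opens backwards. The lid is a slab 14 mm thick, 222 wide, 175 deep plus the tab; its flat underside, lid shut, is level and 1 below the hinge axis. It weighs 0.26 to 0.48 kg and is also pulled shut by a spring (0.16 N m per rad), so it falls shut if let go before the stay has snapped over.
- lid_stay (a point): Spring stay outside the box's right wall by the hinge (slotted quadrant, arm, clamped block; stands out 25 mm). Its balance point lies anywhere from 1.38 to 1.98 rad of lid angle, set anew each time and not reported. From 0.15 rad before it the push at the tab rises to 4 to 7 N; past it the lid snaps on by itself about 0.07 rad to a rubber stop and stays. Over 20 N on lid or box strains it.
- left_compartment (a point): A point on the floor of the empty left compartment, 52 mm above the desk, 54 left of the box's centre line and 20 in front of its middle; axes as the strongbox. The compartment is 162 long (x, 81 each way from the box's middle) and 104 wide (y, 2 to 106 left of the centre line); the outer walls rise 28 above its floor, the divider 20.
- stick_center (a point): Centre of the body of the red memory stick, which lies flat on the desk: body 46 mm long, 20 mm wide, 9.5 mm thick, with a 12 mm steel plug beyond one end. x runs along its length towards the plug, z up; the point is half-way up (4.7 mm above what it lies on). 12 g.
- mug: Green and white mug, 78 mm wide without its handle, 101 mm high; origin in its underside. A bystander: leave it alone.
- pen_pot: Dark pot with pens, about 80 mm wide, 137 mm high; origin in its underside. A bystander: leave it alone.
- stapler: Blue stapler, 132 mm long, 46 mm high; origin in its underside. A bystander: leave it alone.
Not all that is in view belongs to the job. Leave any green look-alike of the part that bears stick_center alone.

How it is judged:
By the outcome, as a careful person would: the job done as asked, in the order asked, and still so for the second after the job is handed in, with the robot touching nothing.
It also fails if it takes over 69 s, if anything falls off the work surface, if the arm or the gripper's body presses on something with over 40 N, if the wrist force passes 120 N, or if a joint passes its speed limit or range.

ROBOT

A 7-joint arm with a two-finger parallel gripper is mounted at the origin on the work surface; the furniture and walls round the work are solid. World frame = base frame: x ahead of the robot, y to its left, z up, the work surface at z = 0. Lengths are in mm, angles in rad, forces in N, time in s.
With the tool pointing down it reaches from about 400 to 900 mm from the base axis. Payload 5.6 kg.
Tool frame: the origin (TCP) lies midway between the tips of the shut fingers; the grasp point (between the pads) lies 19 mm behind it; x points along the fingers, y is the direction in which the jaws open and shut, and the axes are right-handed (so a half turn about x gives the same grasp; the last joint's range is limited). The gripper opens to 92 mm and grips with 3 to 60 N. Pads are 20 mm wide; open, the fingers measure 128 mm over their backs; the gripper's body (75 mm by 189 mm) begins 69 mm behind the grasp point.
Start: joints at [-1.391, 0.468, -0.012, 1.603, 0.006, 1.071, -0.056], TCP at [143.668, 633.932, 187.492] pointing down, gripper open.
Joint ranges: [-2.53, 2.53], [-0.31, 2.02], [-1.57, 1.55], [0.28, 2.44], [-1.29, 4.43], [0.15, 1.84], [-2.92, 2.92]. Speed limits (rad/s): [2.57, 2.57, 3.14, 3.14, 3.14, 3.14, 3.14].

INTERFACE

Orientations are given as a rotation vector (axis times angle).
In Python, from cell import robot, grip, kin, viewer gives the robot as it stands. Calls block until the motion is done:
- robot.movep(position, orientation): joint-space move of the TCP to a pose.
- robot.servo_line(position, feed=150, rotation=None): straight line of the TCP; rotation=None keeps the orientation; feed is the mean speed in mm/s.
- robot.goto_joints(angles): joint-space move.
- grip(opening, newtons=None): opening from 0.0 (shut) to 1.0 (fully open); newtons is the grip in N (None keeps the last); returns when the fingers have stopped.
- robot.hold(seconds).
- kin.ik(position, orientation): joint angles nearest the present ones, or None.
- robot.observe(): the state.
- viewer.read_camera(name): name is "side" or "top"; returns the picture (480x640x3 uint8, red, green, blue); there is no depth.
- viewer.camera_info(name): a dict with "camera_matrix" (3x3 intrinsics, pixels), "k1" (the pictures are not rectified: a ray, as slopes to the right and down, at radius r is drawn at 1 + k1 r^2 times it, then the intrinsics apply), "R" (3x3) and "t" (3): a world point X has camera coordinates R X + t. Camera axes: x right, y down, z forward; pixel columns grow to the right and rows downward; lengths in mm; the calibration is good to about 2 mm. A picture is of the moment at which its call begins. camera_info takes no time and is no camera call.
A pose or a line that the arm cannot do raises robot.IKError and nothing moves.
- robot.job_done(): hands the job in, once; it reports no verdict.
Trained networks look in the newest picture that a camera, given by its name, has taken for a name from the list of things; names that differ only in an ending like _2 or _b are one class to them, and where a whole thing is asked for, a point or a joint stands for the part that bears it (a point fixed in the world has none). Each returns a list of dicts, best first, with "confidence" (0 to 1); they miss things now and then, are a little off and sometimes report something else, mostly with a low value. They report only what shows in the picture. A call takes as long as a camera call. They do not tell look-alikes from the thing itself.
- viewer.silhouettes(name, camera): "mask" (480x640 bool, what is visible of it).
- viewer.pinpoint(name, camera): "at" ([x, y, z] in mm, in the coordinates of the camera as it stood for that picture, good to about 4 mm: a listed point, or the origin of a listed thing).
The state is a dict: "t": time; "joints": joint angles; "joint_velocities": joint speeds; "joint_torque": joint torques, N m; "tcp_pos": TCP position; "tcp_rot": TCP orientation; "contact_force": force on the tool from outside, world axes, zero at the start; "wrist_torque": the same for the moment, N m; "grip_width": opening from 0.0 (shut) to 1.0 (fully open).
Only numpy, scipy, OpenCV 4.12 (cv2) and the standard library are available. Lean on these libraries where they do the work, as an engineer would, in place of code of your own. Each camera call takes 0.05 s, during which the arm holds its last target. There are 200 camera calls.

## Working session

There is one attempt and no reset: what is moved stays moved. The work goes in short steps, each a Python script; the robot and the scene stay as the last script left them, time stands still between calls to the robot, and variables do not carry over. Pictures are saved under pics/ and viewed, about 8 in all and at most 12, crops included, and the job is handed in when it is done.

```bash
ls; mkdir -p pics; cat > h.py <<'E'
from cell import robot, grip, kin, viewer
import numpy as np, cv2
from scipy.spatial.transform import Rotation as Rn
def cam(n):
    i=viewer.camera_info(n); return np.array(i["camera_matrix"]),i["k1"],np.array(i["R"]),np.array(i["t"])
def toworld(n,p):
    K,k,R,t=cam(n); return R.T@(np.array(p)-t)
def proj(n,X):
    K,k,R,t=cam(n); c=R@np.array(X,float)+t; s=c[:2]/c[2]; s=s*(1+k*(s@s)); return (K@[*s,1])[:2]
def ray(n,uv,z):
    K,k,R,t=cam(n); d=np.linalg.solve(K,[*uv,1])[:2]; s=d.copy()
    for _ in range(10): s=d/(1+k*(s@s))
    w=R.T@[*s,1]; o=-R.T@t; return o+w*(z-o[2])/w[2]
def snap(n,f=None):
    im=viewer.read_camera(n)
    if f: cv2.imwrite("pics/"+f,im[:,:,::-1])
    return im
E
python3 - <<'E'
from h import *
np.set_printoptions(precision=1,suppress=True)
for c in ("side","top"):
    snap(c,c+"0.png")
    K,k,R,t=cam(c); print(c,-R.T@t,R[2])
    for n in ("strongbox","lid_tab","lid_hinge","left_compartment","stick_center","mug","pen_pot","stapler","lid_stay"):
        for d in viewer.pinpoint(n,c)[:3]:
            w=toworld(c,d["at"]); print(n,round(d["confidence"],2),w,proj(c,w))
E
```

```text
pics
side [387.6 784.1 612.6] [ 0.1 -0.8 -0.5]
strongbox 0.95 [538.6 -73.5   4.3] [321.6 269.1]
lid_tab 0.69 [514.1  33.5  82.9] [324.6 268.1]
lid_hinge 0.87 [ 555.4 -155.4   84.4] [318.7 215.9]
stick_center 0.7 [494.6 117.2   2.4] [329.6 333.7]
stick_center 0.67 [ 440.9 -180.8   84.9] [373.2 212.7]
stick_center 0.6 [539.  195.6   1.9] [296.  364.2]
mug 0.88 [ 378.5 -337.6    3.5] [402.1 212.6]
pen_pot 0.66 [ 493.9 -405.3    2.2] [358.  198.5]
pen_pot 0.4 [535.5 -70.9   4.7] [322.9 269.8]
pen_pot 0.36 [672.7 172.1  -0.4] [222.3 348.1]
stapler 0.58 [671.  174.2   6.3] [222.3 346.1]
lid_stay 0.65 [ 555.2 -158.1   85.8] [318.9 214.8]
lid_stay 0.61 [ 442.4 -179.7   85.7] [372.5 212.6]
top [ 455.9 -126.9 1245.9] [ 0.1  0.  -1. ]
lid_hinge 0.65 [ 554.  -150.9   83. ] [334.  233.6]
stick_center 0.49 [498.8 118.9   7.7] [233.4 256.3]
stick_center 0.42 [538.  198.7   6.4] [204.7 241.8]
mug 0.57 [ 494.  -402.3    1.6] [426.4 258.4]
mug 0.56 [ 375.5 -333.    -2.2] [400.9 302.4]
pen_pot 0.98 [ 496.5 -402.6    1.5] [426.5 257.5]
stapler 0.84 [669.9 178.5  -1.1] [213.5 194.2]
lid_stay 0.89 [ 436.3 -184.1   85.3] [347.2 280.3]
```

View pics/side0.png

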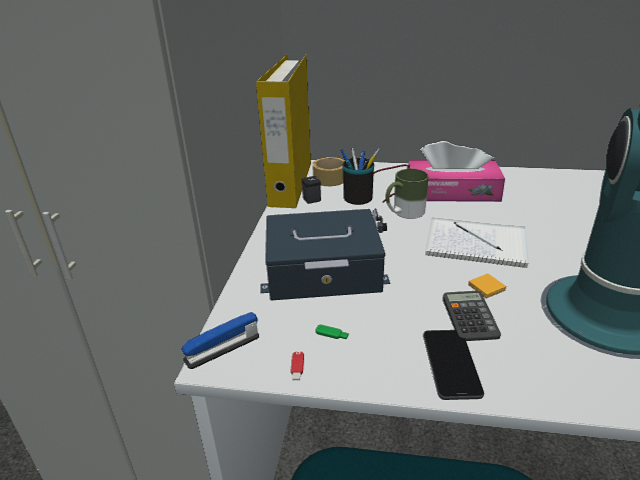

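View pics/top0.png

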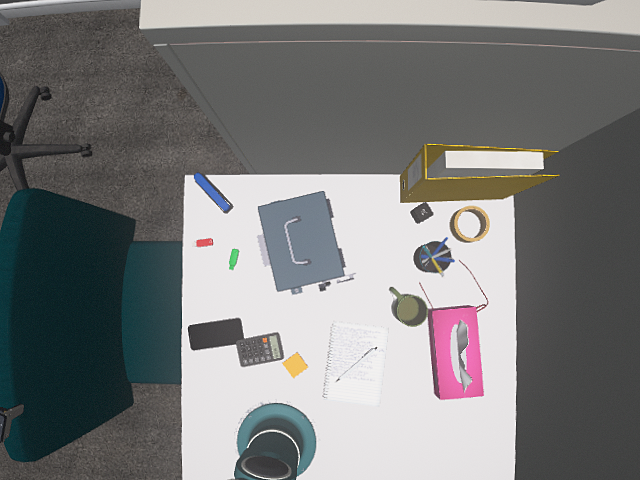

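Side view: strongbox at about (323,253), its front with lock facing the camera and the tab at (326,265). Red stick is at (297,364), its green look-alike at (332,332), stapler at (222,340). In the top view red is at (204,242), green at (234,259) and the box at (301,240). The red one matches stick_center. Next: box and stick poses, plus one close crop.

```bash
python3 - <<'E'
from h import *
np.set_printoptions(precision=1,suppress=True)
t=snap("top"); 
m=viewer.silhouettes("lid","top"); 
for d in m[:1]:
    mk=d["mask"]; ys,xs=np.nonzero(mk); P=np.array([ray("top",(x,y),95)[:2] for x,y in zip(xs,ys)],np.float32)
    print("lid",d["confidence"],len(xs),cv2.minAreaRect(P))
def stick(c,im):
    hsv=cv2.cvtColor(im,cv2.COLOR_RGB2HSV).astype(int)
    mk=((hsv[...,0]<8)|(hsv[...,0]>172))&(hsv[...,1]>150)&(hsv[...,2]>100)
    n,l,s,ce=cv2.connectedComponentsWithStats(mk.astype(np.uint8))
    for i in range(1,n):
        if s[i,4]>20:
            ys,xs=np.nonzero(l==i); P=np.array([ray(c,(x,y),7)[:2] for x,y in zip(xs,ys)],np.float32)
            print(c,"red",s[i],P.mean(0),cv2.minAreaRect(P))
stick("top",t); s=snap("side"); stick("side",s)
a=cv2.resize(t[180:310,185:365],None,fx=4,fy=4,interpolation=cv2.INTER_CUBIC)
cv2.imwrite("pics/crop_top.png",a[:,:,::-1])
b=cv2.resize(s[195:395,250:400],None,fx=3,fy=3,interpolation=cv2.INTER_CUBIC); cv2.imwrite("pics/crop_side.png",b[:,:,::-1])
E
```

```text
Traceback (most recent call last):
  File "h.py", line 11, in ray
    K,k,R,t=cam(n); d=np.linalg.solve(K,[*uv,1])[:2]; s=d.copy()
            ~~~^^^
  File "h.py", line 5, in cam
    i=viewer.camera_info(n); return np.array(i["camera_matrix"]),i["k1"],np.array(i["R"]),np.array(i["t"])
ValueError: time passes only in moves, steps and waits
```

```bash
sed -i 's/^def cam/import functools\n@functools.cache\ndef cam/' h.py; python3 - <<'E'
from h import *
np.set_printoptions(precision=1,suppress=True)
t=snap("top"); 
m=viewer.silhouettes("lid","top"); 
for d in m[:1]:
    mk=d["mask"]; ys,xs=np.nonzero(mk); P=np.array([ray("top",(x,y),95)[:2] for x,y in zip(xs,ys)],np.float32)
    print("lid",d["confidence"],len(xs),cv2.minAreaRect(P))
def stick(c,im):
    hsv=cv2.cvtColor(im,cv2.COLOR_RGB2HSV).astype(int)
    mk=((hsv[...,0]<8)|(hsv[...,0]>172))&(hsv[...,1]>150)&(hsv[...,2]>100)
    n,l,s,ce=cv2.connectedComponentsWithStats(mk.astype(np.uint8))
    for i in range(1,n):
        if s[i,4]>20:
            ys,xs=np.nonzero(l==i); P=np.array([ray(c,(x,y),7)[:2] for x,y in zip(xs,ys)],np.float32)
            print(c,"red",s[i],P.mean(0),cv2.minAreaRect(P))
stick("top",t); s=snap("side"); stick("side",s)
a=cv2.resize(t[180:310,185:365],None,fx=4,fy=4,interpolation=cv2.INTER_CUBIC)
cv2.imwrite("pics/crop_top.png",a[:,:,::-1])
b=cv2.resize(s[195:395,250:400],None,fx=3,fy=3,interpolation=cv2.INTER_CUBIC); cv2.imwrite("pics/crop_side.png",b[:,:,::-1])
E
```

```text
lid 0.87 6254 ((528.0136108398438, -68.27685546875), (236.32867431640625, 206.45831298828125), 14.32439136505127)
top red [197 239  16   7  53] [537.2 201.1] ((537.5873413085938, 199.6293487548828), (15.455204963684082, 42.06021499633789), 8.038690567016602)
side red [292 352  12  21 200] [536.5 196.1] ((536.824462890625, 194.89447021484375), (17.911767959594727, 44.714988708496094), 6.86235237121582)
```

View pics/crop_top.png

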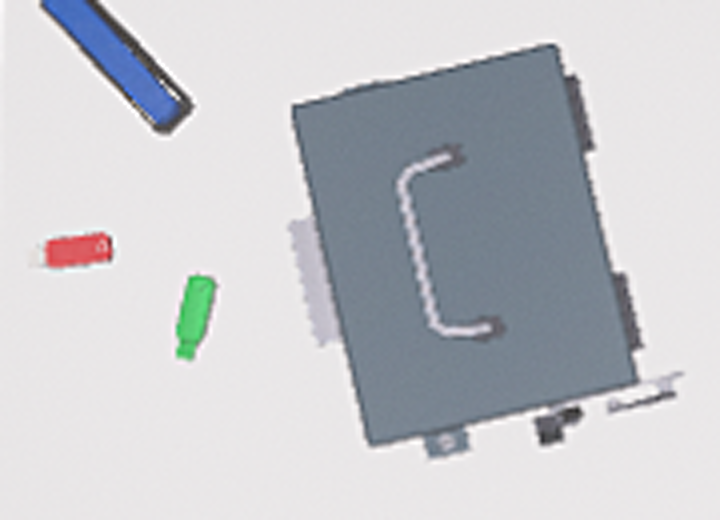

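View pics/crop_side.png

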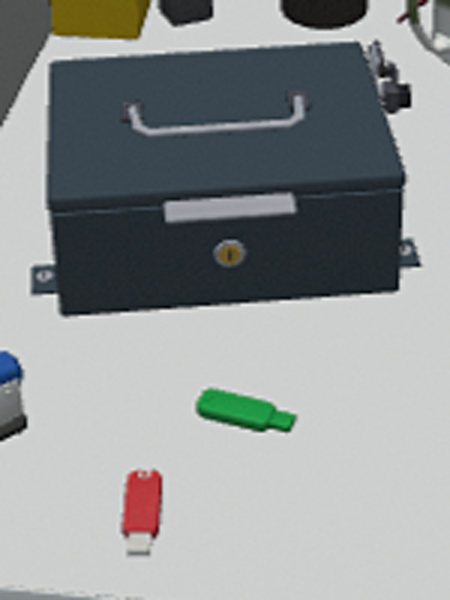

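The red stick (body at crop px (80,250), top) has its plug towards +y. The green one is separate. The tab is at side-crop (230,208), with the lid corners clear in the top crop.

```bash
cat > feas.py <<'E'
from h import *
np.set_printoptions(precision=3,suppress=True)
C=[ray("top",(185+u/4-.4,180+v/4-.4),95)[:2] for u,v in ((293,105),(555,45),(637,382),(370,445))]
C=np.array(C); print(C.round(1)); 
ex=(C[1]+C[2]-C[0]-C[3])/2; ey=(C[0]+C[1]-C[2]-C[3])/2
print(np.linalg.norm(ex),np.linalg.norm(ey),np.degrees(np.arctan2(ex[1],ex[0])),np.degrees(np.arctan2(-ey[0],ey[1])))
yaw=(np.arctan2(ex[1],ex[0])+np.arctan2(-ey[0],ey[1]))/2
cen=C.mean(0)-2.5*np.array([np.cos(yaw),np.sin(yaw)]); print("top: centre",cen,"yaw",yaw)
E
python3 - <<'E'
from feas import *
for uv in ((305.3,269),(349,266)): print("side tab corner",ray("side",uv,81))
T=np.mean([ray("side",uv,81) for uv in ((305.3,269),(349,266))],0)[:2]
ex=np.array([np.cos(yaw),np.sin(yaw)]); print("tab mid side",T,"from top",cen-106*ex)
B=np.array([ex[0],ex[1],0]); L=np.array([-ex[1],ex[0],0])
o=robot.observe(); print(Rn.from_rotvec(o["tcp_rot"]).as_matrix(), o["contact_force"],o["wrist_torque"])
# feasibility
H=np.array([*cen,0])+90*B+[0,0,82]
for dy in (0,25,-25):
  for th in (0,.3,.6,1,1.4,1.8,2.05):
    r=[]
    for phi in np.radians([0,15,30,45,60,75,90]):
        x=np.cos(phi)*B-np.sin(phi)*np.array([0,0,1])
        p=H-185*np.cos(th)*B+np.array([0,0,185*np.sin(th)])+dy*L-np.array([0,0,12*(th<.2)])
        s=""
        for sg in (1,-1):
            y=sg*L; R=np.c_[x,y,np.cross(x,y)]
            q=kin.ik(p,Rn.from_matrix(R).as_rotvec())
            s+=str(int(q is not None))
        r.append(s)
    print(dy,th,r)
E
```

```text
[[ 623.2   41.2]
 [ 661.  -124. ]
 [ 449.4 -175.2]
 [ 409.8   -9. ]]
170.12482532020306 218.43571914103248 -76.84306696064682 -76.57332869720695
top: centre [535.269 -64.308] yaw -1.33881061538594
side tab corner [549.074  37.51   81.   ]
side tab corner [471.251  19.015  81.   ]
tab mid side [510.162  28.262] from top [510.899  38.853]
[[ 0.     0.221  0.975]
 [ 0.     0.975 -0.221]
 [-1.     0.     0.   ]] [-0.959 -0.028 -0.095] [ 0.018 -0.004  0.018]
0 0 ['11', '11', '11', '11', '11', '11', '11']
0 0.3 ['11', '11', '11', '11', '11', '11', '11']
0 0.6 ['11', '11', '11', '11', '11', '11', '11']
0 1 ['11', '11', '11', '11', '11', '11', '11']
0 1.4 ['11', '11', '11', '11', '11', '11', '11']
0 1.8 ['11', '11', '11', '11', '11', '11', '11']
0 2.05 ['11', '11', '11', '11', '11', '11', '11']
25 0 ['11', '11', '11', '11', '11', '11', '11']
25 0.3 ['11', '11', '11', '11', '11', '11', '11']
25 0.6 ['11', '11', '11', '11', '11', '11', '11']
25 1 ['11', '11', '11', '11', '11', '11', '11']
25 1.4 ['11', '11', '11', '11', '11', '11', '11']
25 1.8 ['11', '11', '11', '11', '11', '11', '11']
25 2.05 ['11', '11', '11', '11', '11', '11', '11']
-25 0 ['11', '11', '11', '11', '11', '11', '11']
-25 0.3 ['11', '11', '11', '11', '11', '11', '11']
-25 0.6 ['11', '11', '11', '11', '11', '11', '11']
-25 1 ['11', '11', '11', '11', '11', '11', '11']
-25 1.4 ['11', '11', '11', '11', '11', '11', '11']
-25 1.8 ['11', '11', '11', '11', '11', '11', '11']
-25 2.05 ['11', '11', '11', '11', '11', '11', '11']
```

```bash
cat > lid.py <<'E'
from h import *
np.set_printoptions(precision=2,suppress=True)
cen=np.array([535.5,-69.,0]); yaw=-1.337
B=np.array([np.cos(yaw),np.sin(yaw),0]); L=np.array([-B[1],B[0],0]); Z=np.array([0,0,1.])
H=cen+90*B+81*Z
def pose(th,back=0,drop=0,h=10):
    phi=min(np.pi/2,np.radians(30)+th/2) if th>0 else np.radians(30)
    x=np.cos(phi)*B-np.sin(phi)*Z; n=np.sin(phi)*B+np.cos(phi)*Z
    P=lambda r:H-r*np.cos(th)*B+r*np.sin(th)*Z
    p=P(196)+12*x-h*n if phi>=th else P(184)-h*n
    y=SG*L; R=np.c_[x,y,np.cross(x,y)]
    return p-back*B-drop*Z, Rn.from_matrix(R).as_rotvec()
SG=1
def force(n=4):
    f=[]
    for _ in range(n): robot.hold(.02); f.append(robot.observe()["contact_force"])
    return np.mean(f,0)
E
python3 - <<'E'
import lid; from lid import *
for s in (1,-1):
    lid.SG=s
    for th,b,d in ((0,60,8),(0,0,8),(1,0,0),(1.5,0,0),(2.1,0,0)): print(s,th,kin.ik(*pose(th,b,d)))
lid.SG=1
q0=np.array(robot.observe()["joints"])
print(min((np.abs(np.array(kin.ik(*pose(0,60,8)))-q0).max(),1) for _ in [0]))
grip(0)
o=robot.observe(); robot.movep([143,560,350],o["tcp_rot"]); print(robot.observe()["t"])
def best(p):
    c=[]
    for s in (1,-1):
        lid.SG=s; q=kin.ik(*p()); c.append((abs(q[6]),s))
    return min(c)[1]
lid.SG=best(lambda:pose(1.2)); print("SG",lid.SG)
p,r=pose(0,90,-100); robot.movep(p,r)
p,r=pose(0,60,8); robot.movep(p,r); print(robot.observe()["t"],p,robot.observe()["joints"],force(),force())
snap("side","pre.png")
E
```

```text
1 0 [-1.25  0.91  0.6   1.93  0.5   1.04 -0.88]
1 0 [-1.2   0.91  0.64  2.    0.55  0.93 -0.87]
1 1 [-0.9   0.26  0.67  2.    0.47  1.   -0.27]
1 1.5 [-0.76  0.25  0.91  1.88  0.09  1.    0.31]
1 2.1 [-0.31  0.48  0.91  1.66 -0.4   1.2   0.93]
-1 0 [-0.69  0.82 -0.13  1.89  0.92  1.38  1.9 ]
-1 0 [-0.63  0.79 -0.09  1.96  0.99  1.3   1.91]
-1 1 [-0.37  0.23  0.05  1.97  0.61  1.08  2.72]
-1 1.5 [-1.04  0.46  1.38  1.89 -0.23  1.01 -2.51]
-1 2.1 [-0.51  0.72  1.35  1.67 -0.72  1.35 -1.95]
(np.float64(0.8196924776581384), 1)
3.3417
SG 1
5.9083 [498.29  87.24  58.34] [-1.13  0.86  0.43  1.92  0.62  1.11 -0.99] [ 0.32 -0.46  0.26] [0.21 0.08 0.11]
```

View pics/pre.png

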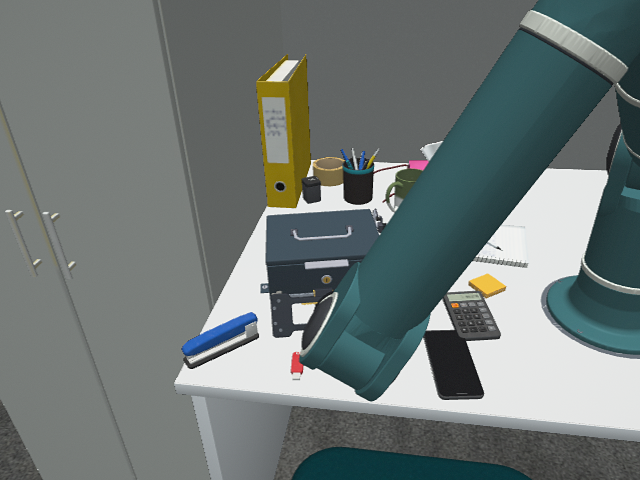

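The gripper is in front of the tab, touching nothing, and both sticks are undisturbed. Next I insert under the tab and lift by feel.

```bash
cat > open.py <<'E'
from lid import *
b=force(8)
for k in (40,20,10,5,0):
    p,r=pose(0,k,8); robot.servo_line(p,80,r); f=force(2)-b
    print("in",k,f)
    if np.linalg.norm(f)>4: p,r=pose(0,k+8,8); robot.servo_line(p,80,r); raise SystemExit("blocked")
E
python3 open.py; python3 - <<'E'
from lid import *
b=force(6); 
for d in (5,2,0,-3,-6,-9):
    p,r=pose(0,0,d); robot.servo_line(p,40,r); f=force(3)-b; o=robot.observe(); print(d,f,o["tcp_pos"]-p if d in(5,-9) else "",o["t"])
    if -f[2]>1: break
E
```

```text
in 40 [ 0.14  0.56 -0.11]
in 20 [-0.09 -0.15 -0.16]
in 10 [-0.9  -0.44 -0.53]
in 5 [-0.29  0.29  0.03]
in 0 [-0.53 -0.39 -0.52]
5 [-0.42 -0.06 -0.34] [0.09 0.15 0.08] 8.3667
2 [-0.2   0.16  0.25]  8.6667
0 [-0.04 -0.4  -0.01]  8.9667
-3 [-0.05  0.06  0.04]  9.2667
-6 [-0.52  0.02  0.39]  9.5667
-9 [-0.07 -0.05  0.17] [0.02 0.05 0.06] 9.8667
```

```bash
python3 - <<'E'
from lid import *
for d in (-11,-13,-15,-17,-19):
    p,r=pose(0,0,d); robot.servo_line(p,40,r); f=force(4); print(d,f,robot.observe()["t"])
    if -f[2]>1: break
im=snap("side"); a=cv2.resize(im[190:350,230:430],None,fx=4,fy=3.75,interpolation=cv2.INTER_CUBIC); cv2.imwrite("pics/tip.png",a[:,:,::-1])
print(robot.observe()["tcp_pos"],proj("side",robot.observe()["tcp_pos"]))
E
```

```text
-11 [ 0.47  0.14 -0.82] 10.1833
-13 [ 0.2  -0.37  0.02] 10.5
-15 [-0.08 -0.05 -0.65] 10.8167
-17 [ 0.34 -0.41  0.2 ] 11.1333
-19 [ 0.32  0.28 -0.07] 11.45
[512.2   28.9   85.34] [325.99 265.66]
```

View pics/tip.png

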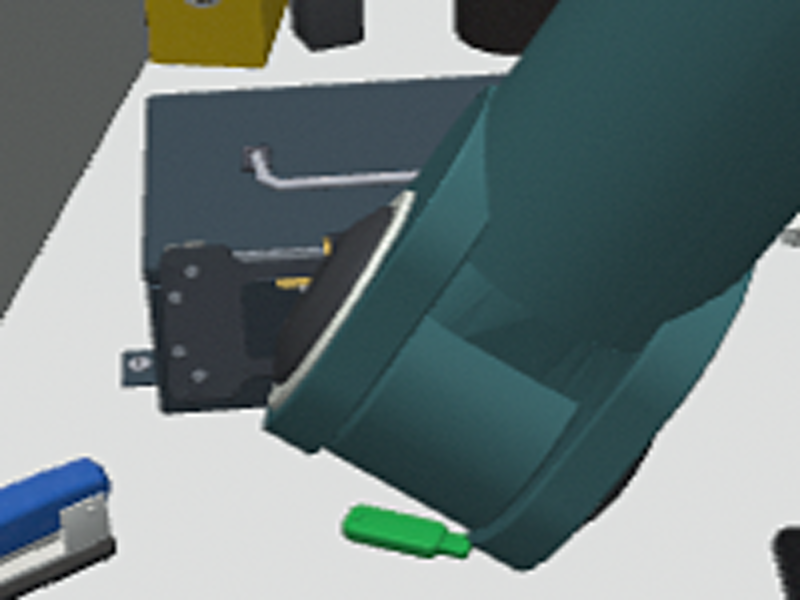

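```bash
python3 - <<'E'
from lid import *
im=snap("side")[:,:,::-1]; t=snap("top")[:,:,::-1]
c=lambda i,y,x,f:cv2.resize(i[y:y+75,x:x+100],None,fx=4,fy=4,interpolation=cv2.INTER_CUBIC)
s0=cv2.imread("pics/side0.png")
a=np.vstack([np.hstack([c(s0,215,250,4),c(im,215,250,4)]),np.hstack([c(cv2.imread("pics/top0.png"),210,225,4),c(t,210,225,4)])])
cv2.imwrite("pics/cmp.png",a); print(proj("top",robot.observe()["tcp_pos"]))
E
```

```text
[262.79 249.99]
```

View pics/cmp.png

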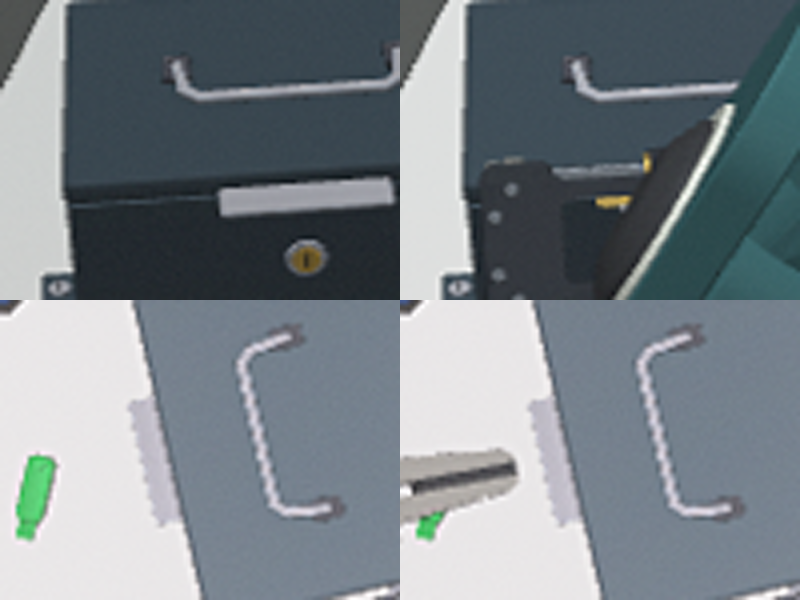

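The top view shows the tip about 6 px (≈14 mm) short of the tab, with the lid still shut. The tip is also 9 px short of its projected position. I'll go by feel: drop lower, advance until I touch the front wall, then back off.

```bash
python3 - <<'E'
from lid import *
p,r=pose(0,0,16); robot.servo_line(p-25*B+np.array([0,0,20]),120,r); robot.servo_line(p-10*B,120,r)
robot.servo_line(p,80,r); b=force(8); print(b)
for k in range(4,50,2):
    robot.servo_line(p+k*B,30,r); f=force(2)-b; fb=f@B
    if k%6==4 or fb<-1.5: print(k,f,fb,robot.observe()["t"])
    if fb<-1.8: break
snap("top","t2.png"); t=cv2.imread("pics/t2.png")
cv2.imwrite("pics/t2c.png",cv2.resize(t[210:285,225:325],None,fx=5,fy=5,interpolation=cv2.INTER_CUBIC))
E
```

```text
[ 0.06  0.32 -0.07]
4 [-0.23 -0.18  0.24] 0.12724515528049593 13.075
10 [ 0.1  -0.73 -0.07] 0.7359215851155817 13.925
16 [-0.7  -0.19  0.04] 0.027518962817720986 14.775
22 [-0.32 -0.27  0.32] 0.18547277952762065 15.625
28 [ 0.7   0.2  -1.03] -0.03079005980403796 16.475
32 [-0.47  2.83 -1.28] -2.858929443056253 17.0417
```

View pics/t2c.png

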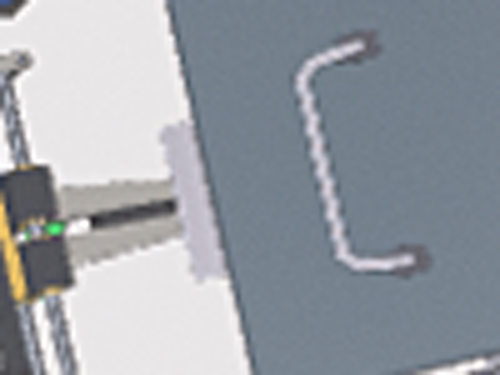

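The wall is felt at +32 mm, with the tip now under the tab at crop px (185,210). Backing off 9 mm and raising by feel.

```bash
python3 - <<'E'
from lid import *
p,r=pose(0,0,16); p=p+23*B
robot.servo_line(p,60,r); b=force(8)
for k in range(2,32,2):
    robot.servo_line(p+k*Z,40,r); f=force(3)-b; print(k,f)
    if f[2]<-1.2: break
o=robot.observe(); print(o["t"],o["tcp_pos"])
E
```

```text
2 [ 0.07  0.21 -0.08]
4 [-0.   -0.18 -1.53]
18.125 [517.45   6.53  54.21]
```

```bash
sed -i 's/P(196)+12\*x-h\*n if phi>=th else P(184)-h\*n/P(196)+36*x-h*n if phi>=th else P(184)+24*x-h*n/' lid.py; cat > sweep.py <<'E'
from lid import *
import sys
def sweep(th,log=[]):
    peak=0; low=0
    while th<2.2:
        th+=.05 if th<1.2 else .02
        p,r=pose(th); robot.servo_line(p,90 if th<1.2 else 60,r)
        f=force(2); F=-f@(np.sin(th)*B+np.cos(th)*Z)
        print(round(th,2),round(F,1),round(np.linalg.norm(f),1),end=" | ")
        if np.linalg.norm(f)>13: print("HIGH"); break
        if th>1.1:
            peak=max(peak,F)
            if peak>3 and F<.8:
                F2=-force(5)@(np.sin(th)*B+np.cos(th)*Z); print("drop",F2)
                if F2<.7: break
        elif th>.4:
            low=low+1 if F<.4 else 0
            if low>4: print("LOST"); break
    return th
th=sweep(float(sys.argv[1])); o=robot.observe(); print(th,o["t"],o["tcp_pos"],pose(th)[0],force())
snap("side","s3.png"); snap("top","t3.png")
E
python3 sweep.py 0
```

```text
0.05 2.4 2.5 | 0.1 1.1 1.2 | 0.15 2.1 2.2 | 0.2 1.7 1.9 | 0.25 1.0 1.1 | 0.3 1.4 1.7 | 0.35 2.2 2.3 | 0.4 1.1 1.2 | 0.45 1.6 1.7 | 0.5 1.7 1.9 | 0.55 1.4 1.6 | 0.6 1.8 1.9 | 0.65 1.9 2.1 | 0.7 1.6 1.9 | 0.75 2.2 2.2 | 0.8 1.9 1.9 | 0.85 2.1 2.5 | 0.9 1.8 1.9 | 0.95 1.6 1.7 | 1.0 2.1 2.4 | 1.05 1.2 1.3 | 1.1 1.2 1.4 | 1.15 1.5 1.7 | 1.2 1.6 1.7 | 1.22 1.4 1.4 | 1.24 1.3 1.4 | 1.26 1.7 1.9 | 1.28 1.3 1.3 | 1.3 1.5 1.6 | 1.32 1.8 1.9 | 1.34 1.6 1.8 | 1.36 1.3 1.4 | 1.38 1.8 1.9 | 1.4 0.5 0.7 | 1.42 1.2 1.4 | 1.44 2.2 2.3 | 1.46 1.2 1.2 | 1.48 1.5 1.6 | 1.5 1.6 1.6 | 1.52 1.3 1.4 | 1.54 1.4 1.6 | 1.56 0.9 1.1 | 1.58 1.2 1.3 | 1.6 0.7 1.1 | 1.62 1.1 1.2 | 1.64 0.7 0.9 | 1.66 1.2 1.2 | 1.68 1.4 1.4 | 1.7 1.5 1.6 | 1.72 0.6 0.9 | 1.74 1.1 1.3 | 1.76 2.0 2.1 | 1.78 4.3 4.5 | 1.8 5.0 5.0 | 1.82 7.9 8.0 | 1.84 5.3 5.5 | 1.86 1.9 2.5 | 1.88 4.5 4.7 | 1.9 -0.5 0.5 | drop -0.1227684268160555
1.900000000000001 34.975 [ 568.07 -208.55  230.41] [ 568.37 -207.    230.26] [-0.09 -0.76 -0.6 ]
```

Snap felt: a peak of about 8 N at 1.82–1.88 nominal, then zero force at 1.90. Retreating, then hovering over the red stick.

```bash
cat > pk.py <<'E'
from lid import *
def down(a):
    x=-Z; y=np.array([np.cos(a),np.sin(a),0]); return Rn.from_matrix(np.c_[x,y,np.cross(x,y)]).as_rotvec()
def duo(f,a,b):
    s=snap("side")[:,:,::-1]; t=snap("top")[:,:,::-1]
    c=lambda i,w:cv2.resize(i[w[1]:w[1]+w[3],w[0]:w[0]+w[2]],(400,450),interpolation=cv2.INTER_CUBIC)
    cv2.imwrite("pics/"+f,np.hstack([c(s,a),c(t,b)]))
E
python3 - <<'E'
from pk import *
o=robot.observe(); robot.servo_line(o["tcp_pos"]-90*B+30*Z,250)
robot.movep([537,197,110],down(.13)); grip(.45,10)
robot.servo_line([537,197,40],200); print(robot.observe()["t"],force())
duo("hov.png",(200,160,200,225),(160,170,200,225))
print([proj(c,[537,197,40]) for c in("side","top")])
E
```

```text
38.2167 [0.15 0.03 0.6 ]
[array([295.81, 347.68]), array([202.06, 241.36])]
```

View pics/hov.png

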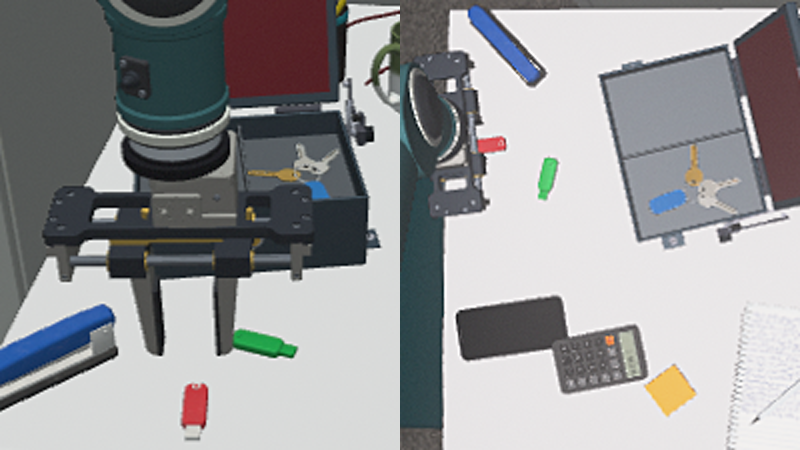

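Lid stands open by itself. The empty half is the one towards +x, at top-crop (672,110). The tips show at side px (293.5,336) against a predicted (295.8,347.7), so I'll check the finger-length hypothesis.

```bash
python3 - <<'E'
from pk import *
for X in ([537,197,40],[537,197,64],[537,177,40],[537,197,5],[533,197,64],[537,192,62]): print(X,proj("side",X))
print(ray("side",(297,362),7), robot.observe()["tcp_pos"],robot.observe()["t"])
E
```

```text
[537, 197, 40] [295.81 347.68]
[537, 197, 64] [294.98 336.36]
[537, 177, 40] [298.22 339.07]
[537, 197, 5] [296.98 363.57]
[533, 197, 64] [297.48 336.57]
[537, 192, 62] [295.67 335.16]
[537.16 195.48   7.  ] [538.24 197.47  41.55] 38.3833
```

Tip is about 24 mm short of the nominal TCP, matching what the lid told me. Descending by feel and grasping.

```bash
python3 - <<'E'
from pk import *
r=down(.13); b=force(4)
robot.servo_line([537,196,-10],150,r)
for z in range(-12,-32,-2):
    robot.servo_line([537,196,z],60,r); f=force(2)-b
    if f[2]>1.5: break
print(z,f)
robot.servo_line([537,196,z+2.5],60,r)
grip(.12,12); w=robot.observe()["grip_width"]; print("w",w,w*92)
robot.servo_line([537,196,40],150,r); print(robot.observe()["grip_width"],robot.observe()["t"],robot.observe()["tcp_pos"])
duo("gr.png",(200,160,200,225),(160,170,200,225))
E
```

```text
-28 [-2.95 -1.76 12.04]
w 0.21219562577098414 19.52199757093054
0.21277876051981456 42.7667 [536.6  196.05  39.75]
```

View pics/gr.png

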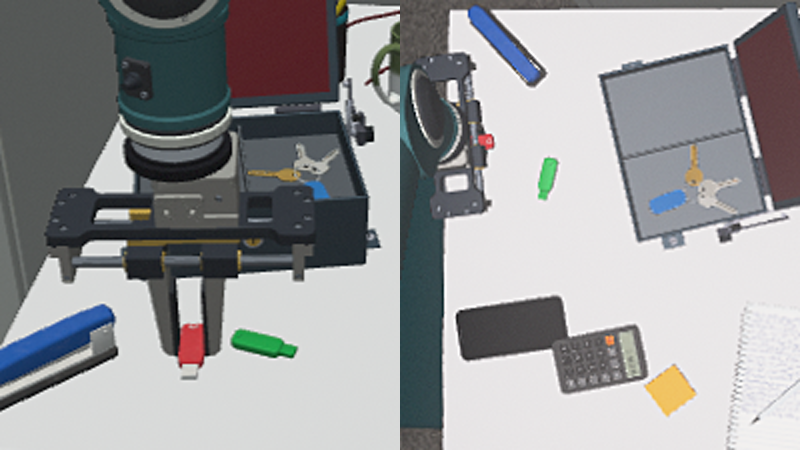

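Stick gripped level (19.5 mm, plug towards camera). Placing it.

```bash
python3 - <<'E'
from pk import *
T=cen-24*B+54*L; r=down(np.arctan2(L[1],L[0])); at=lambda z:[T[0],T[1],z]
robot.servo_line([537,196,110],250); robot.movep(at(110),r); print(robot.observe()["grip_width"],robot.observe()["t"])
robot.servo_line(at(40),150,r); b=force(4); robot.servo_line(at(32),80,r)
z=32
while z>23:
    z-=1.5; robot.servo_line(at(z),40,r); f=force(2)-b
    if f[2]>1.5: break
print(z,f,robot.observe()["t"])
grip(.36); robot.servo_line(at(z+80),150,r); robot.servo_line([T[0]-20*B[0],T[1]-20*B[1],200],250)
robot.movep([480,200,260],r); print(robot.observe()["t"],force())
duo("end.png",(230,130,200,225),(220,170,200,225))
print([(d["confidence"],toworld("top",d["at"])) for d in viewer.pinpoint("stick_center","top")])
E
```

```text
0.2165010005383228 44.225
26.0 [-0.73  0.24  2.  ] 46.2917
48.8667 [ 0.22 -0.29  0.28]
[(0.52, array([497.91, 119.48,   5.74])), (0.46, array([ 375.96, -331.59,   -3.02])), (0.45, array([583.35, -28.09,  55.96]))]
```

View pics/end.png

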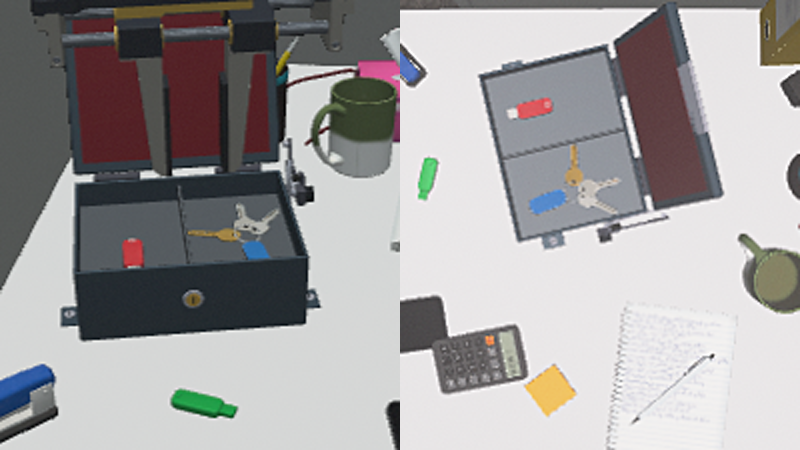

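The red stick lies flat in the empty compartment at top-crop (530,108). The lid stands open, nothing else has moved, and the robot is clear.

```bash
python3 -c "
from h import *
print(robot.job_done(), robot.observe()['t'])"
```

```text
the job is handed in; nothing more can be done
the job is handed in; nothing more can be done
```

The red memory stick is in the empty left compartment of the strongbox and the lid is standing open by itself. The job is handed in; the last clock reading before that was 48.9 s of the 69 s allowed.

- **Lid:** I lifted it by the pull tab with shut fingertips. The push force peaked at about 8 N, then dropped to zero when the stay snapped over at about 1.9 rad. I moved the hand off straight away.
- **Stick:** I gripped the red one, not the green look-alike, across its 20 mm width. I lowered it until I felt the tray floor (about 2 N) and let go.
- **Last checks:** The final pictures show the stick flat in the left compartment and the lid open. The green stick, stapler, mug and keys look undisturbed, and the force on the tool was near zero. Both other compartment edges and the rest of the desk in view also looked unchanged.

**What disagreed:**
- **Finger length:** The fingertips ended about 24–26 mm short of the stated TCP. My first approach missed the tab because of this. I corrected it by feel and from the pictures.
- **Desk touch:** I pressed the desk briefly with about 12 N while feeling for it before the grasp.
- **Camera agreement:** The two cameras differed by about 5 mm on the stick and 10 mm on the tab. I used values in between for the box, and the side camera's value for the stick.

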